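Reverse the row of pocket books into the new rack

ROBOT

A 6-joint arm with a two-finger parallel gripper is mounted at the origin on the work surface. World frame = base frame: x ahead of the robot, y to its left, z up, the work surface at z = 0. Lengths are in m, angles in rad, forces in N, time in s.
With the tool pointing down it reaches from about 0.375 to 0.75 m from the base axis. Payload 9 kg.
Tool frame: the origin (TCP) lies midway between the tips of the shut fingers; the grasp point (between the pads) lies 19 mm behind it; z points along the fingers, y is the line along which they close (so a half turn about z gives the same grasp; the last joint's range is limited). The gripper opens to 85 mm and grips with 20 to 120 N. Pads are 22 mm wide; open, the fingers measure 114 mm over their backs; the gripper's body (76 mm by 85 mm) begins 54 mm behind the grasp point. The pads swing forward as they close: fully open they stand 13 mm farther back than shut.
Start: joints at [-1.51, 0.104, 0.097, 1.564, 0, 1.353], TCP at [0.165, -0.577, 0.231] pointing down, gripper open.
Joint ranges: [-2.99, 2.99], [-0.84, 1.86], [-1.1, 1.16], [-1.84, 2.11], [-1.51, 1.56], [-3.14, 3.14]. Speed limits (rad/s): [2.22, 2.22, 2.57, 3.14, 3.14, 3.14].

INTERFACE

Orientations are given as a rotation vector (axis times angle).
In Python, from station import manip, optics, ticket gives the robot as it stands.
- The arm moves only by the tool apply_moves, never from a script. Its argument "plan" is a list of rows, each an object with "translation": the shift along the tool's x, y, z each as a share of 500 mm, from -1 to 1, a list of three; "delta_rot": the turn, a rotation vector about the tool's x, y, z each as a share of 0.5 rad, from -1 to 1, a list of three; "fingers": the opening, from -1 (shut) to 1 (fully open). In form: [{"translation": [tx, ty, tz], "delta_rot": [rx, ry, rz], "fingers": fingers}, ...]. A call has 1 to 20 rows; each row shifts and turns the commanded pose from where the row before left it, along the tool's axes as they then stand; what a row does not reach is not made up. A row lasts 1/10 s, in which the tool goes at most 50 mm and 8.59 degrees, less where a joint would pass 70% of its speed; a pose out of reach is approached as far as the arm can. A call with a number of a shift or a turn outside -1 to 1 is refused whole. A call with a gripper value outside its range is refused whole. The fingers move at their own pace and stop on an object; "grip_force" is the grip in N (left out, the last holds). Time passes only in rows, so rows that do not move let the fingers close. It gives the time, the measured TCP pose, the force, the opening and the grip force at its end, in the units of the state.
- manip.get_obs(): the state, without advancing time (a new reading comes with each control period).
- optics.get_image(name): name is "scene" or "top" or "wrist"; returns a dict with "img" (480x640x3 uint8, red, green, blue), "fx", "fy", "cx", "cy" (pixels), "cam_to_world" (4x4, takes a point from camera to world coordinates). Camera axes: x right, y down, z forward; pixel columns grow to the right and rows downward; lengths in m; the calibration is good to about 2 mm. A picture is of the moment at which its call begins. There is no depth.
- ticket.sign_off(): hands the job in; it is judged then, once.
The state is a dict: "time_s": time; "joint_pos": joint angles; "joint_velocities": joint speeds; "effort": joint torques, N m; "tool_pos": TCP position; "orientation": TCP orientation; "contact_force": force on the tool from outside, world axes, zero at the start; "moment": the same for the moment, N m; "gripper_width": finger opening in m; "finger_force": force on a finger pad.
Only numpy, scipy, OpenCV 4.12 (cv2) and the standard library are available. Lean on these libraries where they do the work, as an engineer would, in place of code of your own. Each camera call takes 0.05 s, during which the arm holds its last target. There are 200 camera calls.

TASK

Move the four pocket books from the oak rack into the white rack, one to a slot and in reverse order, because the row will be read from the other side of the desk: the book at the left end of the oak rack goes into the right-end slot of the white rack, the next one beside it, and so on. Stand each book squarely in the middle of its slot, as deep in as the dividers, and set it down gently. Keep the books upright all the while.

Things in the scene. Friction and masses are not known exactly. Their poses are not given: they have to be found in the camera images.
- oak_rack: Fixed old rack: brown board 175 x 254 mm, 10 mm thick, with five dark dividers (110 x 14 mm, tops 40 mm above the desk) between four slots in a row along y. Slot centres x = 0, y = -90, -30, 30, 90 mm; each 46 mm wide, open at both x ends, floor 10 mm above the desk. Origin: on the desk under the row's centre; x points away from the robot within 0.2 rad, z up. Left or right of the desk's middle.
- white_rack: Fixed new rack, empty at the start: same shape, sizes, slots and axes as the oak rack, but all white and without tabs; on the other side of the desk's middle, turned by up to 0.2 rad on its own. Books stand on its slots' floor, 10 mm above the desk. Between the racks stands a loose white pen pot, 42 mm wide, pens up to 130 mm high: carry books over it.
- red_book: Loose red pocket hardback, standing upright in one of the oak rack's slots: 28 mm thick (its y, the side to grip across), 95 mm deep (its x, the spine at +x), 130 mm high, about 0.22 kg, white pages seen from above between red covers. Origin: centre of its underside; z up.
- blue_book: Loose blue pocket hardback, standing upright in one of the oak rack's slots: 26 mm thick (its y, the side to grip across), 95 mm deep (its x, the spine at +x), 122 mm high, about 0.22 kg, white pages seen from above between blue covers. Origin: centre of its underside; z up.
- green_book: Loose green pocket hardback, standing upright in one of the oak rack's slots: 24 mm thick (its y, the side to grip across), 95 mm deep (its x, the spine at +x), 126 mm high, about 0.22 kg, white pages seen from above between green covers. Origin: centre of its underside; z up.
- yellow_book: Loose yellow pocket hardback, standing upright in one of the oak rack's slots: 27 mm thick (its y, the side to grip across), 95 mm deep (its x, the spine at +x), 118 mm high, about 0.22 kg, white pages seen from above between yellow covers. Origin: centre of its underside; z up.
- red_tab: Small red index tab (block 22 x 36 mm, 30 mm high), fixed on the oak rack's lip at x = +95 mm in front of the slot in which the red book stands at the start; it stays there and so shows the old order. Origin: centre of its underside, axes as the oak rack's.
- blue_tab: Small blue index tab (block 22 x 36 mm, 30 mm high), fixed on the oak rack's lip at x = +95 mm in front of the slot in which the blue book stands at the start; it stays there and so shows the old order. Origin: centre of its underside, axes as the oak rack's.
- green_tab: Small green index tab (block 22 x 36 mm, 30 mm high), fixed on the oak rack's lip at x = +95 mm in front of the slot in which the green book stands at the start; it stays there and so shows the old order. Origin: centre of its underside, axes as the oak rack's.
- yellow_tab: Small yellow index tab (block 22 x 36 mm, 30 mm high), fixed on the oak rack's lip at x = +95 mm in front of the slot in which the yellow book stands at the start; it stays there and so shows the old order. Origin: centre of its underside, axes as the oak rack's.
Not all that is in view belongs to the job. Of the things shaped like the green_book, the green one is meant.

How it is judged:
At the end, for the whole second after the job is handed in: Every book stands in the white rack, in the mirrored slot of its tab on the oak rack (tab at y, book at -y): within 13 mm across and 20 mm along the slot, underside within 6 mm of its floor, tilted under 0.1 rad, turned under 0.25 rad, released and at rest (x of red_book in the frame of white_rack between -0.02 and 0.02 m and z of red_book in the frame of white_rack between 0.004 and 0.016 m and angle between each of red_book, blue_book, green_book, yellow_book's own z axis and vertical below 0.1 rad and angle between the y axis of each of red_book, blue_book, green_book, yellow_book and the y axis of white_rack, either way round below 0.25 rad and linear speed of each of red_book, blue_book, green_book, yellow_book below 0.02 m/s and angular speed of each of red_book, blue_book, green_book, yellow_book below 0.1 rad/s and ((y of red_tab in the frame of oak_rack between -0.105 and -0.075 m and y of red_book in the frame of white_rack between 0.077 and 0.103 m) or (y of red_tab in the frame of oak_rack between -0.045 and -0.015 m and y of red_book in the frame of white_rack between 0.017 and 0.043 m) or (y of red_tab in the frame of oak_rack between 0.015 and 0.045 m and y of red_book in the frame of white_rack between -0.043 and -0.017 m) or (y of red_tab in the frame of oak_rack between 0.075 and 0.105 m and y of red_book in the frame of white_rack between -0.103 and -0.077 m)) and x of blue_book in the frame of white_rack between -0.02 and 0.02 m and z of blue_book in the frame of white_rack between 0.004 and 0.016 m and ((y of blue_tab in the frame of oak_rack between -0.105 and -0.075 m and y of blue_book in the frame of white_rack between 0.077 and 0.103 m) or (y of blue_tab in the frame of oak_rack between -0.045 and -0.015 m and y of blue_book in the frame of white_rack between 0.017 and 0.043 m) or (y of blue_tab in the frame of oak_rack between 0.015 and 0.045 m and y of blue_book in the frame of white_rack between -0.043 and -0.017 m) or (y of blue_tab in the frame of oak_rack between 0.075 and 0.105 m and y of blue_book in the frame of white_rack between -0.103 and -0.077 m)) and x of green_book in the frame of white_rack between -0.02 and 0.02 m and z of green_book in the frame of white_rack between 0.004 and 0.016 m and ((y of green_tab in the frame of oak_rack between -0.105 and -0.075 m and y of green_book in the frame of white_rack between 0.077 and 0.103 m) or (y of green_tab in the frame of oak_rack between -0.045 and -0.015 m and y of green_book in the frame of white_rack between 0.017 and 0.043 m) or (y of green_tab in the frame of oak_rack between 0.015 and 0.045 m and y of green_book in the frame of white_rack between -0.043 and -0.017 m) or (y of green_tab in the frame of oak_rack between 0.075 and 0.105 m and y of green_book in the frame of white_rack between -0.103 and -0.077 m)) and x of yellow_book in the frame of white_rack between -0.02 and 0.02 m and z of yellow_book in the frame of white_rack between 0.004 and 0.016 m and ((y of yellow_tab in the frame of oak_rack between -0.105 and -0.075 m and y of yellow_book in the frame of white_rack between 0.077 and 0.103 m) or (y of yellow_tab in the frame of oak_rack between -0.045 and -0.015 m and y of yellow_book in the frame of white_rack between 0.017 and 0.043 m) or (y of yellow_tab in the frame of oak_rack between 0.015 and 0.045 m and y of yellow_book in the frame of white_rack between -0.043 and -0.017 m) or (y of yellow_tab in the frame of oak_rack between 0.075 and 0.105 m and y of yellow_book in the frame of white_rack between -0.103 and -0.077 m))); the robot touches nothing.
It fails at once if a book is tipped over (more than 0.5 rad) (angle between any of red_book, blue_book, green_book, yellow_book's own z axis and vertical above 0.5 rad).
It fails at once if a book is dropped or slammed into the white rack (over 40 N) (contact force between any of red_book, blue_book, green_book, yellow_book and white_rack above 40 N).
It also fails if it takes over 115 s, if anything falls off the work surface, if the arm or the gripper's body presses on something with over 40 N, if the wrist force passes 120 N, or if a joint passes its speed limit or range.

## Working session

There is one attempt and no reset: what is moved stays moved. The work goes in short steps, Python scripts to look and compute and a tool call to move; the robot and the scene stay as the last step left them, time stands still between calls to the robot, and variables do not carry over. Pictures are saved under pics/ and viewed, at most 14 in all, crops included, and the job is handed in when it is done.

Besides the shell and the picture viewer there is one more tool, called after "Emit:" in YAML: its name, and indented under it one key for each argument. apply_moves: Moves the arm, as the interface text tells. Shift numbers are shares of 500 mm and turn numbers shares of 0.5 rad, none past 1 either way. Its arguments: {"type":"object","properties":{"plan":{"type":"array","items":{"type":"object","properties":{"translation":{"type":"array","items":{"type":"number","minimum":-1,"maximum":1}},"delta_rot":{"type":"array","items":{"type":"number","minimum":-1,"maximum":1}},"fingers":{"type":"number"}}}},"grip_force":{"type":"number"}},"required":["plan"]}

```bash
ls; mkdir -p pics; python3 - <<'E'
from station import manip, optics
import cv2
print(manip.get_obs())
for n in ("top","scene"):
    d=optics.get_image(n); cv2.imwrite(f"pics/{n}0.png",d["img"][:,:,::-1])
    print(n,d["fx"],d["fy"],d["cx"],d["cy"],d["cam_to_world"].round(4).tolist() if hasattr(d["cam_to_world"],'round') else d["cam_to_world"])
E
```

```text
pics
{'time_s': 0.0, 'joint_pos': array([-1.50973166e+00,  1.04669781e-01,  9.64543452e-02,  1.56386616e+00,
        1.06152683e-06,  1.35309467e+00]), 'joint_velocities': array([ 0.00070112, -0.00075523, -0.00153231,  0.00166276,  0.00048369,
       -0.00070718]), 'effort': array([-2.19413300e-04, -5.56925511e+01,  5.03652942e+01,  1.65497675e-02,
       -2.64078817e-04, -2.81752477e-06]), 'tool_pos': array([ 0.16509029, -0.57650584,  0.23053138]), 'orientation': array([-3.10985630e+00, -4.36290632e-01, -1.59552797e-04]), 'contact_force': array([-0.76017935,  0.918349  , -0.48867975]), 'moment': array([0.00876956, 0.07169663, 0.03072236]), 'finger_force': 0.0, 'gripper_width': 0.08555580695949541}
top 604.8279546339849 604.8279546339849 318.4866279820859 243.53314465357528 [[-0.0268, -0.9978, 0.0603, 0.4393], [-0.9996, 0.0263, -0.0078, 0.0593], [0.0062, -0.0604, -0.9982, 1.412], [0.0, 0.0, 0.0, 1.0]]
scene 608.2355270215074 608.2355270215074 324.03697152233906 246.154294648658 [[-0.1431, 0.7677, -0.6247, 1.2328], [0.9897, 0.1167, -0.0833, 0.137], [0.0089, -0.6301, -0.7764, 0.9446], [0.0, 0.0, 0.0, 1.0]]
```

View pics/top0.png

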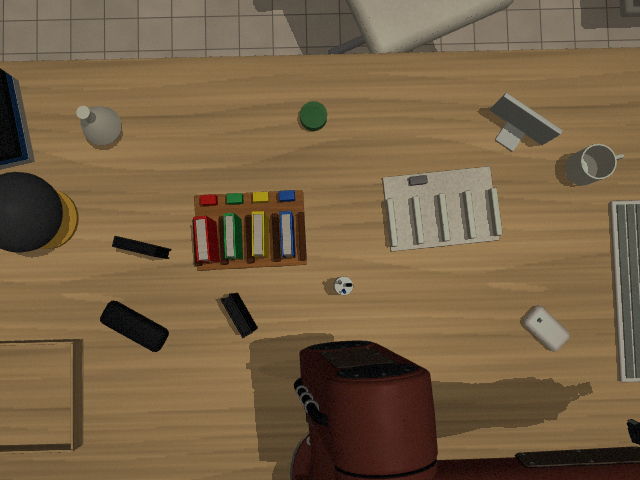

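View pics/scene0.png

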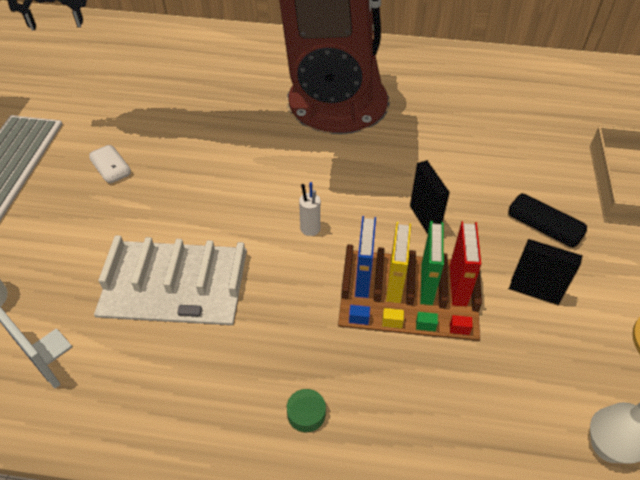

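```bash
python3 - <<'E'
import cv2, numpy as np
im=cv2.imread("pics/top0.png")
a=cv2.resize(im[155:275,180:315],None,fx=3,fy=3,interpolation=cv2.INTER_CUBIC); b=cv2.resize(im[155:275,375:510],None,fx=3,fy=3,interpolation=cv2.INTER_CUBIC)
cv2.imwrite("pics/crop0.png",np.hstack([a,b]))
E
```

```text
(no output)
```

View pics/crop0.png

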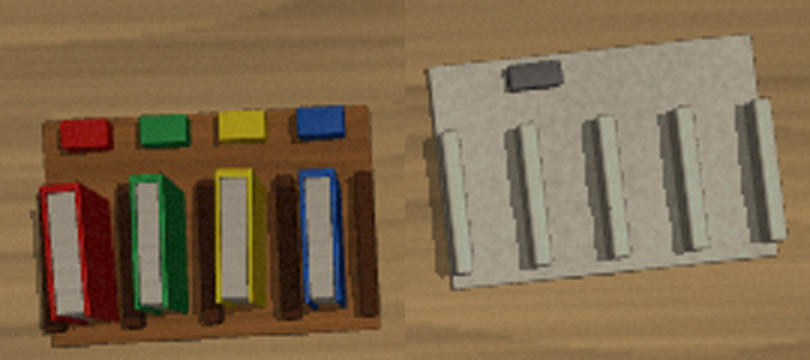

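The crop shows the oak rack (tabs red, green, yellow, blue from left to right, each behind its book) and the white rack's five divider tops, clearly lighter than the board, plus a small dark item on its lip, clear of the slots.

```bash
cat > h.py <<'E'
import numpy as np, cv2
from station import manip, optics
from scipy.spatial.transform import Rotation as R
def shot(name,save=None):
    d=optics.get_image(name)
    if save: cv2.imwrite(f"pics/{save}.png",d["img"][:,:,::-1])
    return d
def cast(d,uv,z):
    uv=np.atleast_2d(uv).astype(float); T=np.array(d["cam_to_world"])
    r=np.c_[(uv[:,0]-d["cx"])/d["fx"],(uv[:,1]-d["cy"])/d["fy"],np.ones(len(uv))]@T[:3,:3].T
    return T[:3,3]+r*((z-T[2,3])/r[:,2])[:,None]
def blobs(m,amin):
    n,l,s,c=cv2.connectedComponentsWithStats(m.astype(np.uint8),connectivity=4)
    return [np.argwhere(l==i)[:,::-1] for i in range(1,n) if s[i,4]>=amin]
def plan(target,yaw):  # shift in tool axes (shares of 0.5 m) with turn (shares 0.5 rad about tool z) still to go
    o=manip.get_obs(); M=R.from_rotvec(o["orientation"])
    G=R.from_euler("z",yaw)*R.from_euler("x",np.pi)
    print("t",o["time_s"],"turn",((M.inv()*G).as_rotvec()/0.5).round(3),"shift now-axes",(M.inv().apply(target-o["tool_pos"])/0.5).round(4),"goal-axes",(G.inv().apply(target-o["tool_pos"])/0.5).round(4))
E
python3 - <<'E'
from h import *
d=shot("top"); im=d["img"]; hsv=cv2.cvtColor(im,cv2.COLOR_RGB2HSV)
for (u,v) in [(394,220),(418,220),(432,220),(430,180)]: print(im[v,u],hsv[v,u])
g=im.min(axis=2); roi=np.zeros(g.shape,bool); roi[160:255,378:505]=1
print(np.unique(g[roi]//8*8,return_counts=True))
# oak tabs (all visible colour pixels) and pages
H,S,V=[hsv[...,i].astype(int) for i in range(3)]
roi=np.zeros(g.shape,bool); roi[185:208,190:305]=1
for n,m in dict(red=(H<6)|(H>174),green=(H>50)&(H<80),yellow=(H>23)&(H<33),blue=(H>100)&(H<130)).items():
    for b in blobs(m&(S>150)&(V>60)&roi,30): print(n,len(b),cast(d,b.mean(0),0.04)[0].round(4))
roi[:]=0; roi[205:268,190:305]=1
for b in blobs((S<60)&(V>100)&roi,100):
    print("page",len(b),b.mean(0),cv2.minAreaRect(cast(d,b,0.135)[:,:2].astype(np.float32)))
E
```

```text
[164 161 140] [ 26  37 164]
[166 167 147] [ 32  31 167]
[161 151 134] [ 19  43 161]
[158 149 132] [ 20  42 158]
(array([ 24,  32,  40,  48,  56,  64,  72,  80,  88,  96, 104, 112, 120,
       128, 136, 144, 152], dtype=uint8), array([   3,    4,   52,  337,  443,  624, 2087, 1702,  123,   81,  105,
        124,  691, 3538, 1641,  501,    9]))
red 183 [0.6287 0.2968 0.04  ]
green 134 [0.6318 0.2386 0.04  ]
yellow 162 [0.6325 0.1786 0.04  ]
blue 144 [0.6351 0.1186 0.04  ]
page 323 [286.06501548 233.47987616] ((0.538541316986084, 0.11746137589216232), (0.016934463754296303, 0.0849132165312767), 88.67571258544922)
page 312 [257.5 234. ] ((0.5400965809822083, 0.17774628102779388), (0.014831076376140118, 0.08071233332157135), 88.79590606689453)
page 282 [229.19148936 235.27659574] ((0.5384626984596252, 0.237864151597023), (0.0832623690366745, 0.015009213238954544), 0.7986081838607788)
page 351 [201.45584046 239.07122507] ((0.5326066613197327, 0.29637911915779114), (0.08544781059026718, 0.018197249621152878), 3.85420560836792)
```

```bash
python3 - <<'E'
from h import *
d=shot("top"); im=d["img"].astype(int); f=cv2.GaussianBlur(d["img"],(3,3),0).astype(int)
roi=np.zeros(im.shape[:2],bool); roi[160:255,378:505]=1
m=(f[...,0]-f[...,1]<6)&(f[...,1]>125)&roi
cs=[];A=[]
for b in blobs(m,60):
    p=cast(d,b,0.04)[:,:2]; c,s,a=cv2.minAreaRect(p.astype(np.float32)); q=p-p.mean(0); w=np.linalg.svd(q,full_matrices=False)[2][0]; 
    print(len(b),p.mean(0).round(4),np.round(c,4),np.round(s,4),round(a,2),"pca",np.arctan(w[1]/w[0]).round(4)); cs.append(c)
cs=np.array(sorted(cs,key=lambda c:-c[1])); print(np.diff(cs,axis=0).round(4), cs.mean(0))
v=cs[0]-cs[-1]; print("row yaw",np.arctan2(-v[0],v[1]),np.linalg.norm(v))
E
```

```text
189 [ 0.5851 -0.3594] [ 0.585  -0.3596] [0.1042 0.0094] 4.57 pca 0.0797
254 [ 0.5764 -0.3017] [ 0.5808 -0.3033] [0.1074 0.0181] 5.73 pca 0.1087
239 [ 0.5758 -0.2409] [ 0.5765 -0.241 ] [0.1087 0.0119] 4.87 pca 0.0822
232 [ 0.5706 -0.1812] [ 0.5723 -0.1812] [0.1063 0.0119] 4.6 pca 0.0803
240 [ 0.5659 -0.1217] [ 0.567  -0.1216] [0.1063 0.0123] 4.75 pca 0.0757
[[ 0.0053 -0.0596]
 [ 0.0042 -0.0597]
 [ 0.0043 -0.0623]
 [ 0.0042 -0.0563]] [ 0.57632858 -0.24135205]
row yaw 0.07568301986833254 0.23865967696355397
```

Emit:
apply_moves:
  plan:
    - {"translation": [0,0,-0.01],"delta_rot": [0,0,-0.29],"fingers": 0.13}
    - {"translation": [0,0,-0.01],"delta_rot": [0,0,-0.29],"fingers": 0.13}
    - {"translation": [0,0,-0.01],"delta_rot": [0,0,-0.29],"fingers": 0.13}
    - {"translation": [0,0,-0.01],"delta_rot": [0,0,-0.29],"fingers": 0.13}
    - {"translation": [0,0,0],"delta_rot": [0,0,-0.29],"fingers": 0.13}
    - {"translation": [0,0,0],"delta_rot": [0,0,-0.29],"fingers": 0.13}
    - {"translation": [0,0,0],"delta_rot": [0,0,-0.29],"fingers": 0.13}
    - {"translation": [0,0,0],"delta_rot": [0,0,-0.29],"fingers": 0.13}
    - {"translation": [0,0,0],"delta_rot": [0,0,-0.29],"fingers": 0.13}
    - {"translation": [0,0,0],"delta_rot": [0,0,-0.29],"fingers": 0.13}
    - {"translation": [0,0,0],"delta_rot": [0,0,-0.29],"fingers": 0.13}
    - {"translation": [0,0,0],"delta_rot": [0,0,-0.29],"fingers": 0.13}
    - {"translation": [0,0,0],"delta_rot": [0,0,-0.29],"fingers": 0.13}
    - {"translation": [0,0,0],"delta_rot": [0,0,-0.29],"fingers": 0.13}
    - {"translation": [0,0,0],"delta_rot": [0,0,-0.29],"fingers": 0.13}
    - {"translation": [0,0,0],"delta_rot": [0,0,-0.29],"fingers": 0.13}
    - {"translation": [0,0,0],"delta_rot": [0,0,-0.29],"fingers": 0.13}
    - {"translation": [0,0,0],"delta_rot": [0,0,-0.29],"fingers": 0.13}
    - {"translation": [0,0,0],"delta_rot": [0,0,-0.29],"fingers": 0.13}
    - {"translation": [0,0,0],"delta_rot": [0,0,-0.29],"fingers": 0.13}
  grip_force: 40

```text
time_s: 2.2
tool_pos: [0.1651, -0.5768, 0.2511]
orientation: [0.068, -3.141, -0.001]
contact_force: [-0.5, 0.4, -0.2]
gripper_width: 0.0481
finger_force: 0.0
```

```bash
cat > loc.py <<'E'
from h import *
TOP=dict(red=.14,green=.136,yellow=.128,blue=.132)
WHITE=np.array([0.5763,-0.2406]); WY=0.078
SLOT={n:np.r_[WHITE+y*np.array([-np.sin(WY),np.cos(WY)])] for n,y in dict(red=-.09,green=-.03,yellow=.03,blue=.09).items()}
E
python3 - <<'E'
from loc import *
d=shot("top"); hsv=cv2.cvtColor(d["img"],cv2.COLOR_RGB2HSV); S=hsv[...,1];V=hsv[...,2]
roi=np.zeros(S.shape,bool); roi[205:268,190:305]=1
bl=sorted(blobs((S<60)&(V>100)&roi,100),key=lambda b:b[:,0].mean())
for n,b in zip(TOP,bl):
    p=cast(d,b,TOP[n])[:,:2]; w=np.linalg.svd(p-p.mean(0),full_matrices=False)[2][0]
    print(n,p.mean(0).round(4),np.arctan(w[1]/w[0]).round(3))
print(SLOT); o=manip.get_obs(); print(o["tool_pos"],o["gripper_width"],o["joint_pos"].round(2))
plan([0.53,0.296,0.25],np.pi+0.045)
E
```

```text
red [0.5319 0.2954] 0.064
green [0.5388 0.2375] 0.016
yellow [0.5407 0.1784] -0.019
blue [0.5398 0.1174] 0.015
{'red': array([ 0.58331288, -0.33032636]), 'green': array([ 0.57863763, -0.27050879]), 'yellow': array([ 0.57396237, -0.21069121]), 'blue': array([ 0.56928712, -0.15087364])}
[ 0.16513509 -0.57672594  0.25103608] 0.0484765693798375 [-1.51  0.11  0.14  1.6  -0.   -1.56]
t 2.25 turn [ 0.001 -0.     0.014] shift now-axes [-0.8196  1.7051  0.0028] goal-axes [-0.8075  1.7109  0.0021]
```

Emit:
apply_moves:
  plan:
    - {"translation": [-0.08,0.05,0],"delta_rot": [0,0,0.014],"fingers": 0.13}
    - {"translation": [-0.08,0.05,0],"delta_rot": [0,0,0],"fingers": 0.13}
    - {"translation": [-0.08,0.05,0],"delta_rot": [0,0,0],"fingers": 0.13}
    - {"translation": [-0.08,0.05,0],"delta_rot": [0,0,0],"fingers": 0.13}
    - {"translation": [-0.08,0.05,0],"delta_rot": [0,0,0],"fingers": 0.13}
    - {"translation": [-0.08,0.05,0],"delta_rot": [0,0,0],"fingers": 0.13}
    - {"translation": [-0.08,0.05,0],"delta_rot": [0,0,0],"fingers": 0.13}
    - {"translation": [-0.08,0.05,0],"delta_rot": [0,0,0],"fingers": 0.13}
    - {"translation": [-0.08,0.05,0],"delta_rot": [0,0,0],"fingers": 0.13}
    - {"translation": [-0.08,0.05,0],"delta_rot": [0,0,0],"fingers": 0.13}
    - {"translation": [0,0.09,0],"delta_rot": [0,0,0],"fingers": 0.13}
    - {"translation": [0,0.09,0],"delta_rot": [0,0,0],"fingers": 0.13}
    - {"translation": [0,0.09,0],"delta_rot": [0,0,0],"fingers": 0.13}
    - {"translation": [0,0.09,0],"delta_rot": [0,0,0],"fingers": 0.13}
    - {"translation": [0,0.09,0],"delta_rot": [0,0,0],"fingers": 0.13}
    - {"translation": [0,0.09,0],"delta_rot": [0,0,0],"fingers": 0.13}
    - {"translation": [0,0.09,0],"delta_rot": [0,0,0],"fingers": 0.13}
    - {"translation": [0,0.09,0],"delta_rot": [0,0,0],"fingers": 0.13}
    - {"translation": [0,0.09,0],"delta_rot": [0,0,0],"fingers": 0.13}
    - {"translation": [0,0.06,0],"delta_rot": [0,0,0],"fingers": 0.13}

```text
time_s: 4.25
tool_pos: [0.5435, 0.1229, 0.2513]
orientation: [-0.045, 3.141, 0.0]
contact_force: [1.3, -0.3, -0.5]
gripper_width: 0.048
finger_force: 0.0
```

```bash
python3 - <<'E'
from loc import *
plan([0.5315,0.2955,0.25],np.pi+0.05)
d=shot("wrist","w1"); print(manip.get_obs()["tool_pos"])
E
```

```text
t 4.25 turn [ 0.001  0.    -0.043] shift now-axes [0.0141 0.3456 0.0027] goal-axes [0.0067 0.3459 0.0026]
[0.54311764 0.12595459 0.25130063]
```

View pics/w1.png

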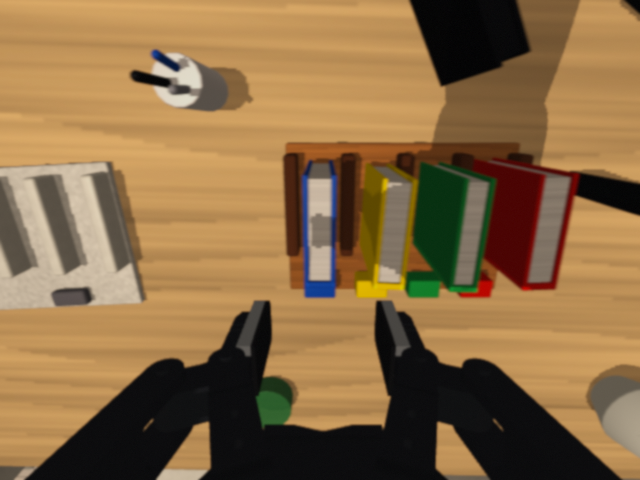

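The wrist view shows the four books (blue at 320,220 … red at 540,220), the fingers with a 48 mm gap above, and the black decoy at far right clear of the red book.

Emit:
apply_moves:
  plan:
    - {"translation": [0.002,0.08,0],"delta_rot": [0,0,-0.04],"fingers": 0.13}
    - {"translation": [0.002,0.08,0],"delta_rot": [0,0,0],"fingers": 0.13}
    - {"translation": [0.002,0.08,0],"delta_rot": [0,0,0],"fingers": 0.13}
    - {"translation": [0.001,0.07,0],"delta_rot": [0,0,0],"fingers": 0.13}
    - {"translation": [0,0.03,0],"delta_rot": [0,0,0],"fingers": 0.13}
    - {"translation": [0,0,0],"delta_rot": [0,0,0],"fingers": 0.13}
    - {"translation": [0,0,0],"delta_rot": [0,0,0],"fingers": 0.13}

```text
time_s: 5.0
tool_pos: [0.533, 0.2892, 0.251]
orientation: [0.077, -3.14, 0.001]
contact_force: [-0.1, -0.1, -0.2]
gripper_width: 0.0483
finger_force: 0.0
```

```bash
python3 - <<'E'
from loc import *
plan([0.5315,0.2955,0.086],np.pi+0.05)
d=shot("wrist","w2")
E
```

```text
t 5.0 turn [-0.001 -0.001 -0.002] shift now-axes [0.0022 0.013  0.3301] goal-axes [0.0023 0.0127 0.3301]
```

View pics/w2.png

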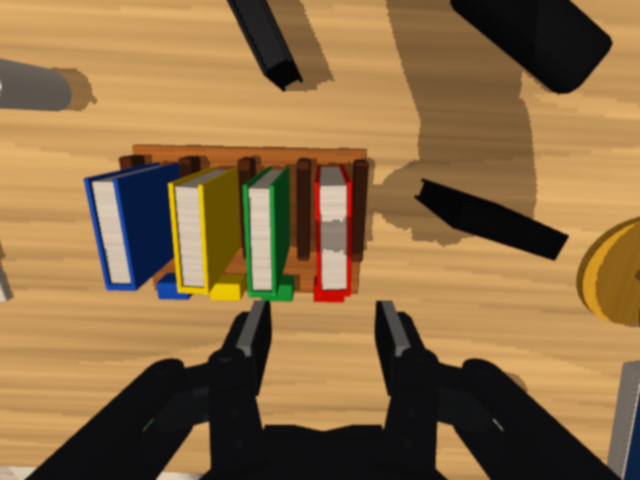

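The red book is centred near column 334, slightly right of the finger midline (322), matching the measured +6.5 mm offset. Descending.

Emit:
apply_moves:
  plan:
    - {"translation": [0.002,0.013,0.03],"fingers": 0.13,"delta_rot": [0,0,0]}
    - {"translation": [0,0,0.04],"fingers": 0.13,"delta_rot": [0,0,0]}
    - {"translation": [0,0,0.04],"fingers": 0.13,"delta_rot": [0,0,0]}
    - {"translation": [0,0,0.04],"fingers": 0.13,"delta_rot": [0,0,0]}
    - {"translation": [0,0,0.04],"fingers": 0.13,"delta_rot": [0,0,0]}
    - {"translation": [0,0,0.04],"fingers": 0.13,"delta_rot": [0,0,0]}
    - {"translation": [0,0,0.04],"fingers": 0.13,"delta_rot": [0,0,0]}
    - {"translation": [0,0,0.04],"fingers": 0.13,"delta_rot": [0,0,0]}
    - {"translation": [0,0,0.02],"fingers": 0.13,"delta_rot": [0,0,0]}
    - {"translation": [0,0,0],"fingers": 0.13,"delta_rot": [0,0,0]}
    - {"translation": [0,0,0],"fingers": 0.13,"delta_rot": [0,0,0]}
    - {"translation": [0,0,0],"fingers": -0.2,"delta_rot": [0,0,0]}
    - {"translation": [0,0,0],"fingers": -0.4,"delta_rot": [0,0,0]}
    - {"translation": [0,0,0],"fingers": -0.6,"delta_rot": [0,0,0]}
    - {"translation": [0,0,0],"fingers": -0.8,"delta_rot": [0,0,0]}
    - {"translation": [0,0,0],"fingers": -1,"delta_rot": [0,0,0]}
    - {"translation": [0,0,0],"fingers": -1,"delta_rot": [0,0,0]}
    - {"translation": [0,0,0],"fingers": -1,"delta_rot": [0,0,0]}

```text
time_s: 6.85
tool_pos: [0.5341, 0.297, 0.0925]
orientation: [-0.077, 3.133, 0.003]
contact_force: [-12.7, 3.3, 42.5]
gripper_width: 0.0277
finger_force: 56.9
```

```bash
python3 - <<'E'
from loc import *
plan([*SLOT["red"],0.086],np.pi+WY)
E
```

```text
t 6.85 turn [ 0.004  0.016 -0.058] shift now-axes [-0.0365 -1.2581  0.011 ] goal-axes [-4.0000e-04 -1.2586e+00  1.3000e-02]
```

Emit:
apply_moves:
  plan:
    - {"translation": [0,0,-0.008],"fingers": -1,"delta_rot": [0,0,0]}
    - {"translation": [0,0,-0.006],"fingers": -1,"delta_rot": [0,0,0]}
    - {"translation": [0,0,0],"fingers": -1,"delta_rot": [0,0,0]}

```text
time_s: 7.15
tool_pos: [0.5312, 0.2958, 0.0927]
orientation: [0.077, -3.14, 0.0]
contact_force: [-5.2, -0.6, 11.3]
gripper_width: 0.0278
finger_force: 42.0
```

```bash
python3 - <<'E'
from loc import *
d=shot("wrist","w3"); shot("scene","s3"); o=manip.get_obs(); print(o["contact_force"],o["moment"],o["tool_pos"])
a=cv2.imread("pics/w3.png");b=cv2.imread("pics/s3.png")[150:390,300:620]
cv2.imwrite("pics/c3.png",np.hstack([cv2.resize(a,(400,300)),cv2.resize(b,(400,300))]))
E
```

```text
[-1.58557279 -0.92876792  5.69619489] [-0.15184424  0.22904992 -0.02451749] [0.53128912 0.29581837 0.09279863]
```

View pics/c3.png

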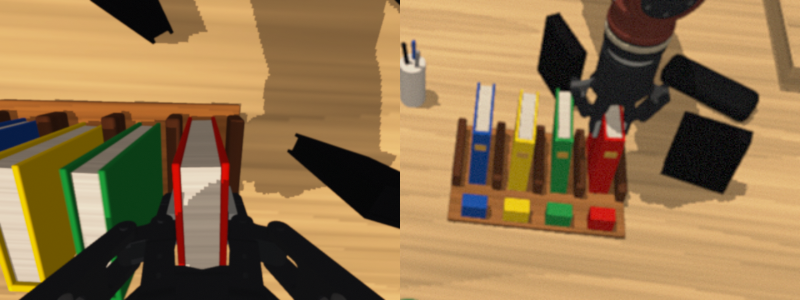

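The red book is held upright and square between the pads, just on the slot floor (TCP 0.093). Lifting and carrying it.

Emit:
apply_moves:
  plan:
    - {"translation": [0,0,-0.02],"fingers": -1,"delta_rot": [0,0,0]}
    - {"translation": [0,0,-0.03],"fingers": -1,"delta_rot": [0,0,0]}
    - {"translation": [0,0,-0.05],"fingers": -1,"delta_rot": [0,0,0]}
    - {"translation": [0,0,-0.06],"fingers": -1,"delta_rot": [0,0,0]}
    - {"translation": [0,0,-0.06],"fingers": -1,"delta_rot": [0,0,0]}
    - {"translation": [0,0,-0.05],"fingers": -1,"delta_rot": [0,0,0]}
    - {"translation": [0,0,-0.03],"fingers": -1,"delta_rot": [0,0,-0.06]}
    - {"translation": [0,-0.04,-0.02],"fingers": -1,"delta_rot": [0,0,0]}
    - {"translation": [0,-0.07,0],"fingers": -1,"delta_rot": [0,0,0]}
    - {"translation": [0,-0.09,0],"fingers": -1,"delta_rot": [0,0,0]}
    - {"translation": [0,-0.09,0],"fingers": -1,"delta_rot": [0,0,0]}
    - {"translation": [0,-0.09,0],"fingers": -1,"delta_rot": [0,0,0]}
    - {"translation": [0,-0.09,0],"fingers": -1,"delta_rot": [0,0,0]}
    - {"translation": [0,-0.09,0],"fingers": -1,"delta_rot": [0,0,0]}
    - {"translation": [0,-0.09,0],"fingers": -1,"delta_rot": [0,0,0]}
    - {"translation": [0,-0.09,0],"fingers": -1,"delta_rot": [0,0,0]}
    - {"translation": [0,-0.09,0],"fingers": -1,"delta_rot": [0,0,0]}
    - {"translation": [0,-0.09,0],"fingers": -1,"delta_rot": [0,0,0]}
    - {"translation": [0,-0.09,0],"fingers": -1,"delta_rot": [0,0,0]}
    - {"translation": [0,-0.09,0],"fingers": -1,"delta_rot": [0,0,0]}

```text
time_s: 9.25
tool_pos: [0.5754, -0.2539, 0.2541]
orientation: [-0.125, 3.139, -0.001]
contact_force: [1.5, -0.7, -2.1]
gripper_width: 0.0277
finger_force: 40.3
```

Emit:
apply_moves:
  plan:
    - {"translation": [0,-0.08,0],"fingers": -1,"delta_rot": [0,0,0]}
    - {"translation": [0,-0.05,0],"fingers": -1,"delta_rot": [0,0,0]}
    - {"translation": [0,-0.02,0],"fingers": -1,"delta_rot": [0,0,0]}
    - {"translation": [0,0,0],"fingers": -1,"delta_rot": [0,0,0]}
    - {"translation": [0,0,0],"fingers": -1,"delta_rot": [0,0,0]}

```text
time_s: 9.75
tool_pos: [0.5817, -0.3257, 0.2537]
orientation: [-0.127, 3.139, 0.001]
contact_force: [-0.2, 0.7, -2.0]
gripper_width: 0.0277
finger_force: 40.4
```

```bash
python3 - <<'E'
from loc import *
plan([*SLOT["red"],0.094],np.pi+WY)
d=shot("wrist","w4"); shot("top","t4"); o=manip.get_obs(); print(o["contact_force"],o["tool_pos"],o["gripper_width"])
a=cv2.imread("pics/w4.png");b=cv2.imread("pics/t4.png")[140:290,350:550]
cv2.imwrite("pics/c4.png",np.hstack([cv2.resize(a,(400,300)),cv2.resize(b,(400,300))]))
E
```

```text
t 9.75 turn [0.001 0.    0.005] shift now-axes [-0.0025 -0.0096  0.3193] goal-axes [-0.0026 -0.0094  0.3193]
[ 0.07316416  0.31011086 -2.53775042] [ 0.58185503 -0.3253102   0.25383525] 0.027878271566213052
```

View pics/c4.png

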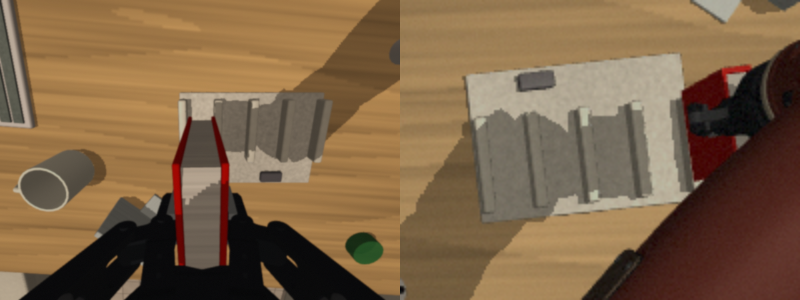

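Red book is held above the right-end slot of the white rack (4.7 mm short in y, to be corrected on the way down).

Emit:
apply_moves:
  plan:
    - {"translation": [-0.0025,-0.0095,0.01],"fingers": -1,"delta_rot": [0,0,0.005]}
    - {"translation": [0,0,0.03],"fingers": -1,"delta_rot": [0,0,0]}
    - {"translation": [0,0,0.04],"fingers": -1,"delta_rot": [0,0,0]}
    - {"translation": [0,0,0.04],"fingers": -1,"delta_rot": [0,0,0]}
    - {"translation": [0,0,0.04],"fingers": -1,"delta_rot": [0,0,0]}
    - {"translation": [0,0,0.03],"fingers": -1,"delta_rot": [0,0,0]}
    - {"translation": [0,0,0.03],"fingers": -1,"delta_rot": [0,0,0]}
    - {"translation": [0,0,0.03],"fingers": -1,"delta_rot": [0,0,0]}
    - {"translation": [0,0,0.03],"fingers": -1,"delta_rot": [0,0,0]}
    - {"translation": [0,0,0.02],"fingers": -1,"delta_rot": [0,0,0]}
    - {"translation": [0,0,0.01],"fingers": -1,"delta_rot": [0,0,0]}
    - {"translation": [0,0,0],"fingers": -1,"delta_rot": [0,0,0]}
    - {"translation": [0,0,0.002],"fingers": -1,"delta_rot": [0,0,0]}
    - {"translation": [0,0,0.002],"fingers": -1,"delta_rot": [0,0,0]}
    - {"translation": [0,0,0.002],"fingers": -1,"delta_rot": [0,0,0]}
    - {"translation": [0,0,0.002],"fingers": -1,"delta_rot": [0,0,0]}
    - {"translation": [0,0,0],"fingers": -1,"delta_rot": [0,0,0]}
    - {"translation": [0,0,0],"fingers": -1,"delta_rot": [0,0,0]}

```text
time_s: 11.65
tool_pos: [0.5832, -0.3314, 0.0943]
orientation: [0.122, -3.139, 0.0]
contact_force: [0.4, -0.2, -2.0]
gripper_width: 0.0274
finger_force: 40.3
```

```bash
python3 - <<'E'
from loc import *
plan([*SLOT["red"],0.0927],np.pi+WY)
E
```

```text
t 11.65 turn [-0.    -0.    -0.001] shift now-axes [-0.0004  0.002   0.0033] goal-axes [-0.0004  0.002   0.0033]
```

Emit:
apply_moves:
  plan:
    - {"translation": [0,0.002,0.001],"fingers": -1,"delta_rot": [0,0,0]}
    - {"translation": [0,0,0.001],"fingers": -1,"delta_rot": [0,0,0]}
    - {"translation": [0,0,0.001],"fingers": -1,"delta_rot": [0,0,0]}
    - {"translation": [0,0,0.001],"fingers": -1,"delta_rot": [0,0,0]}
    - {"translation": [0,0,0],"fingers": -1,"delta_rot": [0,0,0]}

```text
time_s: 12.15
tool_pos: [0.5832, -0.3304, 0.0929]
orientation: [-0.122, 3.139, -0.001]
contact_force: [-2.9, 2.7, 4.5]
gripper_width: 0.0276
finger_force: 41.4
```

Emit:
apply_moves:
  plan:
    - {"translation": [0,0,0],"fingers": -0.2,"delta_rot": [0,0,0]}
    - {"translation": [0,0,0],"fingers": 0,"delta_rot": [0,0,0]}
    - {"translation": [0,0,0],"fingers": 0.13,"delta_rot": [0,0,0]}
    - {"translation": [0,0,0],"fingers": 0.13,"delta_rot": [0,0,0]}
    - {"translation": [0,0,0],"fingers": 0.13,"delta_rot": [0,0,0]}
    - {"translation": [0,0,-0.02],"fingers": 0.13,"delta_rot": [0,0,0]}
    - {"translation": [0,0,-0.04],"fingers": 0.13,"delta_rot": [0,0,0]}
    - {"translation": [0,0,-0.06],"fingers": 0.13,"delta_rot": [0,0,0]}
    - {"translation": [0,0,-0.06],"fingers": 0.13,"delta_rot": [0,0,0]}
    - {"translation": [0,0,-0.06],"fingers": 0.13,"delta_rot": [0,0,0]}
    - {"translation": [0,0,-0.06],"fingers": 0.13,"delta_rot": [0,0,0]}
    - {"translation": [0,0,-0.02],"fingers": 0.13,"delta_rot": [0,0,0]}
    - {"translation": [0,0,0],"fingers": 0.13,"delta_rot": [0,0,0]}

```text
time_s: 13.45
tool_pos: [0.5838, -0.331, 0.2545]
orientation: [-0.122, 3.137, -0.004]
contact_force: [0.2, -0.3, -0.4]
gripper_width: 0.0483
finger_force: 0.0
```

```bash
python3 - <<'E'
from loc import *
plan([0.538,0.2375,0.25],np.pi+0.025)
d=shot("scene","s5"); cv2.imwrite("pics/c5.png",cv2.resize(cv2.imread("pics/s5.png")[130:390,20:340],(640,520)))
E
```

```text
t 13.45 turn [-0.005  0.005  0.105] shift now-axes [0.0032 1.1406 0.0061] goal-axes [0.0632 1.1389 0.009 ]
```

View pics/c5.png

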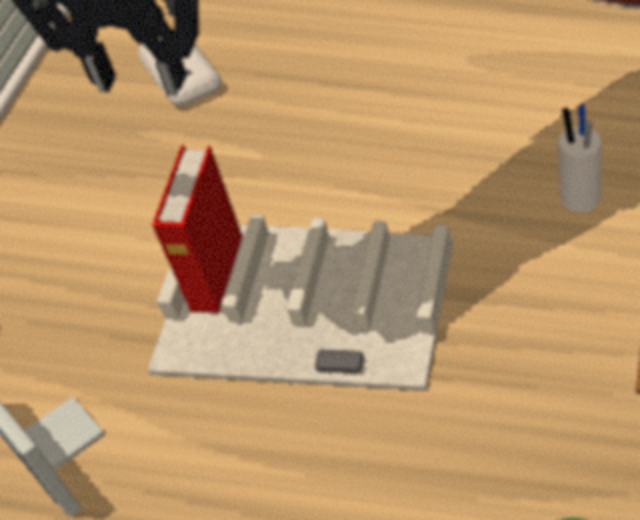

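Red stands upright in the right-end slot (around 195,230). Next: green.

Emit:
apply_moves:
  plan:
    - {"translation": [0,0.05,0],"fingers": 0.13,"delta_rot": [0,0,0.105]}
    - {"translation": [0.006,0.09,0],"fingers": 0.13,"delta_rot": [0,0,0]}
    - {"translation": [0.006,0.09,0],"fingers": 0.13,"delta_rot": [0,0,0]}
    - {"translation": [0.006,0.09,0],"fingers": 0.13,"delta_rot": [0,0,0]}
    - {"translation": [0.006,0.09,0],"fingers": 0.13,"delta_rot": [0,0,0]}
    - {"translation": [0.006,0.09,0],"fingers": 0.13,"delta_rot": [0,0,0]}
    - {"translation": [0.006,0.09,0],"fingers": 0.13,"delta_rot": [0,0,0]}
    - {"translation": [0.006,0.09,0],"fingers": 0.13,"delta_rot": [0,0,0]}
    - {"translation": [0.006,0.09,0],"fingers": 0.13,"delta_rot": [0,0,0]}
    - {"translation": [0.006,0.09,0],"fingers": 0.13,"delta_rot": [0,0,0]}
    - {"translation": [0.006,0.09,0],"fingers": 0.13,"delta_rot": [0,0,0]}
    - {"translation": [0,0.09,0],"fingers": 0.13,"delta_rot": [0,0,0]}
    - {"translation": [0,0.07,0],"fingers": 0.13,"delta_rot": [0,0,0]}
    - {"translation": [0,0.03,0],"fingers": 0.13,"delta_rot": [0,0,0]}
    - {"translation": [0,0,0],"fingers": 0.13,"delta_rot": [0,0,0]}
    - {"translation": [0,0,0],"fingers": 0.13,"delta_rot": [0,0,0]}

```text
time_s: 15.1
tool_pos: [0.5372, 0.2379, 0.2511]
orientation: [0.04, -3.14, 0.001]
contact_force: [1.1, 0.2, -0.1]
gripper_width: 0.0484
finger_force: 0.0
```

```bash
python3 - <<'E'
from loc import *
plan([0.538,0.2375,0.086],np.pi+0.025)
E
```

```text
t 15.1 turn [-0.002 -0.003  0.001] shift now-axes [-0.0021 -0.0006  0.3302] goal-axes [-0.0016 -0.0009  0.3302]
```

Emit:
apply_moves:
  plan:
    - {"translation": [-0.0015,-0.001,0.03],"fingers": 0.13,"delta_rot": [0,0,0]}
    - {"translation": [0,0,0.05],"fingers": 0.13,"delta_rot": [0,0,0]}
    - {"translation": [0,0,0.05],"fingers": 0.13,"delta_rot": [0,0,0]}
    - {"translation": [0,0,0.05],"fingers": 0.13,"delta_rot": [0,0,0]}
    - {"translation": [0,0,0.05],"fingers": 0.13,"delta_rot": [0,0,0]}
    - {"translation": [0,0,0.05],"fingers": 0.13,"delta_rot": [0,0,0]}
    - {"translation": [0,0,0.03],"fingers": 0.13,"delta_rot": [0,0,0]}
    - {"translation": [0,0,0.02],"fingers": 0.13,"delta_rot": [0,0,0]}
    - {"translation": [0,0,0],"fingers": 0.13,"delta_rot": [0,0,0]}
    - {"translation": [0,0,0],"fingers": 0,"delta_rot": [0,0,0]}
    - {"translation": [0,0,-0.002],"fingers": -0.15,"delta_rot": [0,0,0]}
    - {"translation": [0,0,-0.002],"fingers": -0.25,"delta_rot": [0,0,0]}
    - {"translation": [0,0,-0.002],"fingers": -0.35,"delta_rot": [0,0,0]}
    - {"translation": [0,0,-0.002],"fingers": -0.5,"delta_rot": [0,0,0]}
    - {"translation": [0,0,-0.002],"fingers": -0.7,"delta_rot": [0,0,0]}
    - {"translation": [0,0,-0.002],"fingers": -1,"delta_rot": [0,0,0]}
    - {"translation": [0,0,0],"fingers": -1,"delta_rot": [0,0,0]}

```text
time_s: 16.8
tool_pos: [0.5382, 0.2382, 0.0933]
orientation: [0.04, -3.141, 0.0]
contact_force: [0.1, -0.9, -1.3]
gripper_width: 0.0235
finger_force: 41.9
```

Emit:
apply_moves:
  plan:
    - {"translation": [0,0,-0.02],"fingers": -1,"delta_rot": [0,0,0]}
    - {"translation": [0,0,-0.03],"fingers": -1,"delta_rot": [0,0,0]}
    - {"translation": [0,0,-0.05],"fingers": -1,"delta_rot": [0,0,0]}
    - {"translation": [0,0,-0.06],"fingers": -1,"delta_rot": [0,0,0]}
    - {"translation": [0,0,-0.06],"fingers": -1,"delta_rot": [0,0,0]}
    - {"translation": [0,0,-0.05],"fingers": -1,"delta_rot": [0,0,0]}
    - {"translation": [0,0,-0.03],"fingers": -1,"delta_rot": [0,0,-0.105]}
    - {"translation": [0,-0.04,-0.02],"fingers": -1,"delta_rot": [0,0,0]}
    - {"translation": [0,-0.07,0],"fingers": -1,"delta_rot": [0,0,0]}
    - {"translation": [0,-0.09,0],"fingers": -1,"delta_rot": [0,0,0]}
    - {"translation": [0,-0.09,0],"fingers": -1,"delta_rot": [0,0,0]}
    - {"translation": [0,-0.09,0],"fingers": -1,"delta_rot": [0,0,0]}
    - {"translation": [0,-0.09,0],"fingers": -1,"delta_rot": [0,0,0]}
    - {"translation": [0,-0.09,0],"fingers": -1,"delta_rot": [0,0,0]}
    - {"translation": [0,-0.09,0],"fingers": -1,"delta_rot": [0,0,0]}
    - {"translation": [0,-0.09,0],"fingers": -1,"delta_rot": [0,0,0]}
    - {"translation": [0,-0.09,0],"fingers": -1,"delta_rot": [0,0,0]}
    - {"translation": [0,-0.09,0],"fingers": -1,"delta_rot": [0,0,0]}
    - {"translation": [0,-0.07,0],"fingers": -1,"delta_rot": [0,0,0]}
    - {"translation": [0,-0.03,0],"fingers": -1,"delta_rot": [0,0,0]}

```text
time_s: 18.8
tool_pos: [0.5775, -0.2736, 0.2542]
orientation: [-0.118, 3.139, -0.002]
contact_force: [0.1, 0.2, -2.8]
gripper_width: 0.0232
finger_force: 42.0
```

Emit:
apply_moves:
  plan:
    - {"translation": [0,0,0],"fingers": -1,"delta_rot": [0,0,0]}
    - {"translation": [0,0,0],"fingers": -1,"delta_rot": [0,0,0]}

```text
time_s: 19.0
tool_pos: [0.5779, -0.2696, 0.2541]
orientation: [-0.122, 3.139, 0.0]
contact_force: [0.4, 0.5, -1.5]
gripper_width: 0.0237
finger_force: 42.0
```

```bash
python3 - <<'E'
from loc import *
plan([*SLOT["green"],0.0933],np.pi+WY); print(manip.get_obs()["contact_force"])
# where does the red book stand? pages seen from scene and top
for c in ("top","wrist"):
    d=shot(c); hsv=cv2.cvtColor(d["img"],cv2.COLOR_RGB2HSV).astype(int); m=((hsv[...,0]<6)|(hsv[...,0]>174))&(hsv[...,1]>150)&(hsv[...,2]>60)
    for b in blobs(m,60): print(c,len(b),b.min(0),b.max(0))
cv2.imwrite("pics/w6.png",d["img"][:,:,::-1])
E
```

```text
t 19.0 turn [ 0.     0.001 -0.   ] shift now-axes [-0.0011 -0.002   0.3215] goal-axes [-0.0013 -0.002   0.3215]
[ 0.36128725  0.49761623 -1.5243309 ]
top 74 [581 105] [595 119]
top 379 [590 115] [619 150]
top 87 [616 142] [635 154]
top 112 [568 152] [591 168]
top 61 [593 174] [600 188]
top 79 [602 175] [615 187]
top 62 [534 184] [545 197]
top 181 [200 194] [217 205]
top 94 [529 197] [546 213]
top 2637 [470 210] [582 387]
top 80 [592 217] [608 233]
top 103 [509 218] [526 235]
top 78 [583 224] [593 239]
top 186 [492 230] [512 250]
top 311 [455 246] [485 277]
top 116 [481 252] [496 271]
top 118 [441 288] [460 303]
top 135 [433 301] [459 321]
top 136 [412 317] [431 341]
top 213 [396 330] [420 360]
top 94 [416 338] [430 360]
top 65 [404 353] [420 361]
top 276 [380 361] [405 396]
top 174 [463 381] [487 408]
top 210 [450 385] [470 411]
top 77 [364 396] [379 411]
top 91 [435 396] [452 408]
top 95 [355 400] [364 419]
top 65 [228 407] [241 417]
top 916 [403 409] [453 474]
top 149 [451 411] [466 435]
top 96 [214 417] [234 432]
top 125 [235 417] [250 438]
top 84 [338 419] [350 431]
top 91 [419 419] [436 431]
top 93 [349 420] [364 435]
top 87 [389 420] [402 439]
top 218 [242 426] [263 454]
top 368 [333 429] [375 459]
top 136 [402 430] [419 449]
top 106 [266 431] [282 447]
top 69 [379 432] [392 444]
top 165 [261 438] [283 464]
top 512 [286 447] [335 479]
top 184 [182 449] [206 476]
top 80 [329 458] [343 474]
top 84 [342 458] [353 474]
top 156 [387 459] [409 479]
top 98 [182 466] [197 479]
top 91 [203 469] [220 479]
top 95 [325 469] [346 479]
top 79 [406 470] [422 479]
top 62 [347 471] [364 479]
wrist 3295 [222 163] [282 293]
```

View pics/w6.png

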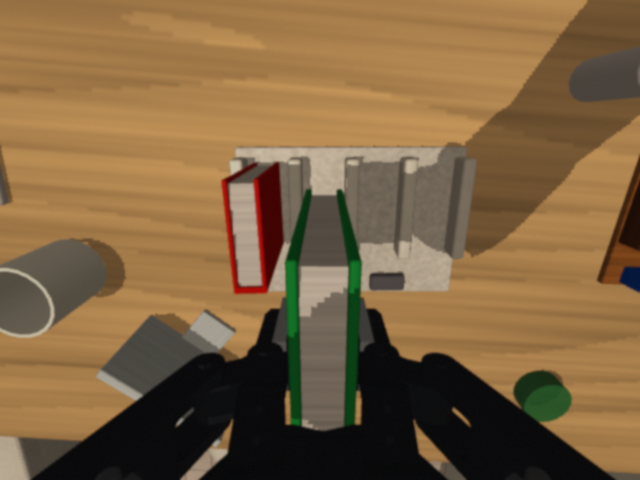

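Green is held over the second slot from the right; red stands in the end slot (250,230) with a clear gap. Lowering.

Emit:
apply_moves:
  plan:
    - {"translation": [-0.001,-0.002,0.01],"fingers": -1,"delta_rot": [0,0,0]}
    - {"translation": [0,0,0.03],"fingers": -1,"delta_rot": [0,0,0]}
    - {"translation": [0,0,0.04],"fingers": -1,"delta_rot": [0,0,0]}
    - {"translation": [0,0,0.04],"fingers": -1,"delta_rot": [0,0,0]}
    - {"translation": [0,0,0.04],"fingers": -1,"delta_rot": [0,0,0]}
    - {"translation": [0,0,0.03],"fingers": -1,"delta_rot": [0,0,0]}
    - {"translation": [0,0,0.03],"fingers": -1,"delta_rot": [0,0,0]}
    - {"translation": [0,0,0.03],"fingers": -1,"delta_rot": [0,0,0]}
    - {"translation": [0,0,0.03],"fingers": -1,"delta_rot": [0,0,0]}
    - {"translation": [0,0,0.02],"fingers": -1,"delta_rot": [0,0,0]}
    - {"translation": [0,0,0.01],"fingers": -1,"delta_rot": [0,0,0]}
    - {"translation": [0,0,0],"fingers": -1,"delta_rot": [0,0,0]}
    - {"translation": [0,0,0.002],"fingers": -1,"delta_rot": [0,0,0]}
    - {"translation": [0,0,0.002],"fingers": -1,"delta_rot": [0,0,0]}
    - {"translation": [0,0,0.002],"fingers": -1,"delta_rot": [0,0,0]}
    - {"translation": [0,0,0.002],"fingers": -1,"delta_rot": [0,0,0]}
    - {"translation": [0,0,0.002],"fingers": -1,"delta_rot": [0,0,0]}
    - {"translation": [0,0,0],"fingers": -1,"delta_rot": [0,0,0]}

```text
time_s: 20.9
tool_pos: [0.5784, -0.2712, 0.0931]
orientation: [0.122, -3.139, -0.0]
contact_force: [0.2, 0.4, -1.8]
gripper_width: 0.0232
finger_force: 42.0
```

Still hanging; lower gently further.

Emit:
apply_moves:
  plan:
    - {"translation": [0,0,0.001],"fingers": -1,"delta_rot": [0,0,0]}
    - {"translation": [0,0,0.001],"fingers": -1,"delta_rot": [0,0,0]}
    - {"translation": [0,0,0.001],"fingers": -1,"delta_rot": [0,0,0]}
    - {"translation": [0,0,0.001],"fingers": -1,"delta_rot": [0,0,0]}
    - {"translation": [0,0,0],"fingers": -1,"delta_rot": [0,0,0]}

```text
time_s: 21.4
tool_pos: [0.5784, -0.2713, 0.0914]
orientation: [-0.122, 3.139, -0.0]
contact_force: [-1.0, 0.7, -1.2]
gripper_width: 0.0237
finger_force: 42.2
```

Emit:
apply_moves:
  plan:
    - {"translation": [0,0,0.001],"fingers": -1,"delta_rot": [0,0,0]}
    - {"translation": [0,0,0.001],"fingers": -1,"delta_rot": [0,0,0]}
    - {"translation": [0,0,0],"fingers": -1,"delta_rot": [0,0,0]}

```text
time_s: 21.7
tool_pos: [0.5785, -0.2713, 0.0914]
orientation: [-0.122, 3.139, -0.001]
contact_force: [-3.2, 2.3, 6.2]
gripper_width: 0.0236
finger_force: 43.0
```

Emit:
apply_moves:
  plan:
    - {"translation": [0,0,0],"fingers": -0.3,"delta_rot": [0,0,0]}
    - {"translation": [0,0,0],"fingers": -0.1,"delta_rot": [0,0,0]}
    - {"translation": [0,0,0],"fingers": 0.05,"delta_rot": [0,0,0]}
    - {"translation": [0,0,0],"fingers": 0.05,"delta_rot": [0,0,0]}
    - {"translation": [0,0,0],"fingers": 0.05,"delta_rot": [0,0,0]}
    - {"translation": [0,0,-0.02],"fingers": 0.05,"delta_rot": [0,0,0]}
    - {"translation": [0,0,-0.04],"fingers": 0.05,"delta_rot": [0,0,0]}
    - {"translation": [0,0,-0.06],"fingers": 0.05,"delta_rot": [0,0,0]}
    - {"translation": [0,0,-0.06],"fingers": 0.05,"delta_rot": [0,0,0]}
    - {"translation": [0,0,-0.06],"fingers": 0.05,"delta_rot": [0,0,0]}
    - {"translation": [0,0,-0.06],"fingers": 0.05,"delta_rot": [0,0,0]}
    - {"translation": [0,0,-0.02],"fingers": 0.13,"delta_rot": [0,0,0.156]}
    - {"translation": [0.01,0.05,0],"fingers": 0.13,"delta_rot": [0,0,0]}
    - {"translation": [0.01,0.09,0],"fingers": 0.13,"delta_rot": [0,0,0]}
    - {"translation": [0.01,0.09,0],"fingers": 0.13,"delta_rot": [0,0,0]}
    - {"translation": [0.01,0.09,0],"fingers": 0.13,"delta_rot": [0,0,0]}
    - {"translation": [0.01,0.09,0],"fingers": 0.13,"delta_rot": [0,0,0]}
    - {"translation": [0.01,0.09,0],"fingers": 0.13,"delta_rot": [0,0,0]}
    - {"translation": [0.01,0.09,0],"fingers": 0.13,"delta_rot": [0,0,0]}
    - {"translation": [0.006,0.09,0],"fingers": 0.13,"delta_rot": [0,0,0]}

```text
time_s: 23.7
tool_pos: [0.54, 0.0705, 0.2514]
orientation: [0.001, 3.14, -0.0]
contact_force: [0.8, -0.6, -0.1]
gripper_width: 0.0482
finger_force: 0.0
```

Emit:
apply_moves:
  plan:
    - {"translation": [0,0.09,0],"fingers": 0.13,"delta_rot": [0,0,0]}
    - {"translation": [0,0.08,0],"fingers": 0.13,"delta_rot": [0,0,0]}
    - {"translation": [0,0.04,0],"fingers": 0.13,"delta_rot": [0,0,0]}
    - {"translation": [0,0,0],"fingers": 0.13,"delta_rot": [0,0,0]}
    - {"translation": [0,0,0],"fingers": 0.13,"delta_rot": [0,0,0]}

```text
time_s: 24.2
tool_pos: [0.5406, 0.1737, 0.2508]
orientation: [-0.001, 3.141, -0.001]
contact_force: [0.3, 0.0, 0.4]
gripper_width: 0.0485
finger_force: 0.0
```

```bash
python3 - <<'E'
from loc import *
plan([0.540,0.1784,0.078],np.pi)
shot("wrist","w7"); shot("scene","s7")
cv2.imwrite("pics/c7.png",np.hstack([cv2.resize(cv2.imread("pics/w7.png"),(400,300)),cv2.resize(cv2.imread("pics/s7.png"),(400,300))]))
E
```

```text
t 24.2 turn [-0.001  0.001  0.001] shift now-axes [0.0014 0.0095 0.3456] goal-axes [0.0012 0.0094 0.3457]
```

View pics/c7.png

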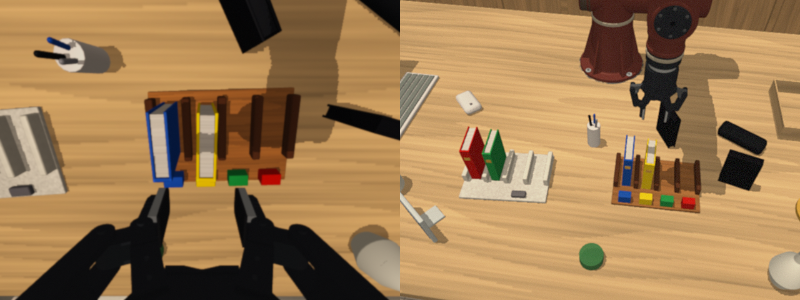

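Red and green stand upright in the white rack; the yellow book is straight below the gripper (205,145 in the left half).

Emit:
apply_moves:
  plan:
    - {"translation": [0.001,0.0095,0.03],"fingers": 0.13,"delta_rot": [0,0,0]}
    - {"translation": [0,0,0.05],"fingers": 0.13,"delta_rot": [0,0,0]}
    - {"translation": [0,0,0.05],"fingers": 0.13,"delta_rot": [0,0,0]}
    - {"translation": [0,0,0.05],"fingers": 0.13,"delta_rot": [0,0,0]}
    - {"translation": [0,0,0.05],"fingers": 0.13,"delta_rot": [0,0,0]}
    - {"translation": [0,0,0.05],"fingers": 0.13,"delta_rot": [0,0,0]}
    - {"translation": [0,0,0.045],"fingers": 0.13,"delta_rot": [0,0,0]}
    - {"translation": [0,0,0.02],"fingers": 0.13,"delta_rot": [0,0,0]}
    - {"translation": [0,0,0],"fingers": 0.13,"delta_rot": [0,0,0]}
    - {"translation": [0,0,0],"fingers": 0,"delta_rot": [0,0,0]}
    - {"translation": [0,0,-0.002],"fingers": -0.15,"delta_rot": [0,0,0]}
    - {"translation": [0,0,-0.002],"fingers": -0.25,"delta_rot": [0,0,0]}
    - {"translation": [0,0,-0.002],"fingers": -0.35,"delta_rot": [0,0,0]}
    - {"translation": [0,0,-0.002],"fingers": -0.5,"delta_rot": [0,0,0]}
    - {"translation": [0,0,-0.002],"fingers": -0.7,"delta_rot": [0,0,0]}
    - {"translation": [0,0,-0.002],"fingers": -1,"delta_rot": [0,0,0]}
    - {"translation": [0,0,0],"fingers": -1,"delta_rot": [0,0,0]}

```text
time_s: 26.0
tool_pos: [0.5419, 0.1786, 0.0886]
orientation: [0.002, 3.136, 0.001]
contact_force: [-13.3, 4.3, 38.1]
gripper_width: 0.0265
finger_force: 55.8
```

```bash
python3 - <<'E'
from loc import *
plan([*SLOT["yellow"],0.25],np.pi+WY)
E
```

```text
t 26.0 turn [ 0.     0.012 -0.158] shift now-axes [-0.0669 -0.7783 -0.3227] goal-axes [-0.0033 -0.7811 -0.3228]
```

Emit:
apply_moves:
  plan:
    - {"translation": [0,0,-0.006],"fingers": -1,"delta_rot": [0,0,0]}
    - {"translation": [0,0,-0.004],"fingers": -1,"delta_rot": [0,0,0]}
    - {"translation": [0,0,0],"fingers": -1,"delta_rot": [0,0,0]}

```text
time_s: 26.3
tool_pos: [0.5399, 0.1781, 0.0888]
orientation: [0.002, 3.141, -0.0]
contact_force: [-3.6, -0.9, 7.9]
gripper_width: 0.0266
finger_force: 42.0
```

Emit:
apply_moves:
  plan:
    - {"translation": [0,0,-0.02],"fingers": -1,"delta_rot": [0,0,0]}
    - {"translation": [0,0,-0.03],"fingers": -1,"delta_rot": [0,0,0]}
    - {"translation": [0,0,-0.05],"fingers": -1,"delta_rot": [0,0,0]}
    - {"translation": [0,0,-0.06],"fingers": -1,"delta_rot": [0,0,0]}
    - {"translation": [0,0,-0.06],"fingers": -1,"delta_rot": [0,0,0]}
    - {"translation": [0,0,-0.05],"fingers": -1,"delta_rot": [0,0,0]}
    - {"translation": [0,0,-0.03],"fingers": -1,"delta_rot": [0,0,-0.157]}
    - {"translation": [0,-0.04,-0.02],"fingers": -1,"delta_rot": [0,0,0]}
    - {"translation": [0,-0.07,0],"fingers": -1,"delta_rot": [0,0,0]}
    - {"translation": [0,-0.09,0],"fingers": -1,"delta_rot": [0,0,0]}
    - {"translation": [0,-0.09,0],"fingers": -1,"delta_rot": [0,0,0]}
    - {"translation": [0,-0.09,0],"fingers": -1,"delta_rot": [0,0,0]}
    - {"translation": [0,-0.09,0],"fingers": -1,"delta_rot": [0,0,0]}
    - {"translation": [0,-0.09,0],"fingers": -1,"delta_rot": [0,0,0]}
    - {"translation": [0,-0.09,0],"fingers": -1,"delta_rot": [0,0,0]}
    - {"translation": [0,-0.08,0],"fingers": -1,"delta_rot": [0,0,0]}
    - {"translation": [0,-0.05,0],"fingers": -1,"delta_rot": [0,0,0]}
    - {"translation": [0,0,0],"fingers": -1,"delta_rot": [0,0,0]}
    - {"translation": [0,0,0],"fingers": -1,"delta_rot": [0,0,0]}

```text
time_s: 28.2
tool_pos: [0.5703, -0.2107, 0.2489]
orientation: [0.121, -3.139, -0.001]
contact_force: [-0.3, 0.5, -2.0]
gripper_width: 0.0267
finger_force: 40.6
```

```bash
python3 - <<'E'
from loc import *
plan([*SLOT["yellow"],0.0888],np.pi+WY)
E
```

```text
t 28.2 turn [ 0.001 -0.    -0.002] shift now-axes [-0.0075 -0.0007  0.3203] goal-axes [-0.0074 -0.0006  0.3203]
```

Emit:
apply_moves:
  plan:
    - {"translation": [-0.0075,0,0.01],"fingers": -1,"delta_rot": [0,0,0]}
    - {"translation": [0,0,0.03],"fingers": -1,"delta_rot": [0,0,0]}
    - {"translation": [0,0,0.04],"fingers": -1,"delta_rot": [0,0,0]}
    - {"translation": [0,0,0.04],"fingers": -1,"delta_rot": [0,0,0]}
    - {"translation": [0,0,0.04],"fingers": -1,"delta_rot": [0,0,0]}
    - {"translation": [0,0,0.03],"fingers": -1,"delta_rot": [0,0,0]}
    - {"translation": [0,0,0.03],"fingers": -1,"delta_rot": [0,0,0]}
    - {"translation": [0,0,0.03],"fingers": -1,"delta_rot": [0,0,0]}
    - {"translation": [0,0,0.03],"fingers": -1,"delta_rot": [0,0,0]}
    - {"translation": [0,0,0.02],"fingers": -1,"delta_rot": [0,0,0]}
    - {"translation": [0,0,0.01],"fingers": -1,"delta_rot": [0,0,0]}
    - {"translation": [0,0,0],"fingers": -1,"delta_rot": [0,0,0]}
    - {"translation": [0,0,0.002],"fingers": -1,"delta_rot": [0,0,0]}
    - {"translation": [0,0,0.002],"fingers": -1,"delta_rot": [0,0,0]}
    - {"translation": [0,0,0.002],"fingers": -1,"delta_rot": [0,0,0]}
    - {"translation": [0,0,0.002],"fingers": -1,"delta_rot": [0,0,0]}
    - {"translation": [0,0,0.002],"fingers": -1,"delta_rot": [0,0,0]}
    - {"translation": [0,0,0],"fingers": -1,"delta_rot": [0,0,0]}

```text
time_s: 30.0
tool_pos: [0.5744, -0.2101, 0.089]
orientation: [-0.123, 3.139, -0.0]
contact_force: [-1.5, 0.4, -0.9]
gripper_width: 0.0265
finger_force: 40.8
```

Emit:
apply_moves:
  plan:
    - {"translation": [0,0,0.001],"fingers": -1,"delta_rot": [0,0,0]}
    - {"translation": [0,0,0.001],"fingers": -1,"delta_rot": [0,0,0]}
    - {"translation": [0,0,0],"fingers": -1,"delta_rot": [0,0,0]}

```text
time_s: 30.3
tool_pos: [0.5743, -0.2101, 0.0889]
orientation: [-0.123, 3.139, -0.001]
contact_force: [-4.3, 1.3, 6.9]
gripper_width: 0.0265
finger_force: 41.8
```

Emit:
apply_moves:
  plan:
    - {"translation": [0,0,0],"fingers": -0.3,"delta_rot": [0,0,0]}
    - {"translation": [0,0,0],"fingers": -0.1,"delta_rot": [0,0,0]}
    - {"translation": [0,0,0],"fingers": 0.08,"delta_rot": [0,0,0]}
    - {"translation": [0,0,0],"fingers": 0.08,"delta_rot": [0,0,0]}
    - {"translation": [0,0,0],"fingers": 0.08,"delta_rot": [0,0,0]}
    - {"translation": [0,0,-0.02],"fingers": 0.08,"delta_rot": [0,0,0]}
    - {"translation": [0,0,-0.04],"fingers": 0.08,"delta_rot": [0,0,0]}
    - {"translation": [0,0,-0.06],"fingers": 0.08,"delta_rot": [0,0,0]}
    - {"translation": [0,0,-0.06],"fingers": 0.08,"delta_rot": [0,0,0]}
    - {"translation": [0,0,-0.06],"fingers": 0.08,"delta_rot": [0,0,0]}
    - {"translation": [0,0,-0.06],"fingers": 0.08,"delta_rot": [0,0,0]}
    - {"translation": [0,0,-0.02],"fingers": 0.13,"delta_rot": [0,0,0.126]}
    - {"translation": [0.01,0.05,0],"fingers": 0.13,"delta_rot": [0,0,0]}
    - {"translation": [0.01,0.09,0],"fingers": 0.13,"delta_rot": [0,0,0]}
    - {"translation": [0.01,0.09,0],"fingers": 0.13,"delta_rot": [0,0,0]}
    - {"translation": [0.01,0.09,0],"fingers": 0.13,"delta_rot": [0,0,0]}
    - {"translation": [0.01,0.09,0],"fingers": 0.13,"delta_rot": [0,0,0]}
    - {"translation": [0.01,0.09,0],"fingers": 0.13,"delta_rot": [0,0,0]}
    - {"translation": [0,0.09,0],"fingers": 0.13,"delta_rot": [0,0,0]}
    - {"translation": [0,0.06,0],"fingers": 0.13,"delta_rot": [0,0,0]}

```text
time_s: 32.3
tool_pos: [0.5388, 0.1172, 0.2489]
orientation: [-0.026, 3.14, 0.0]
contact_force: [0.0, -0.1, 0.5]
gripper_width: 0.0482
finger_force: 0.0
```

Emit:
apply_moves:
  plan:
    - {"translation": [0,0,0],"fingers": 0.13,"delta_rot": [0,0,0]}
    - {"translation": [0,0,0],"fingers": 0.13,"delta_rot": [0,0,0]}

```text
time_s: 32.5
tool_pos: [0.5393, 0.115, 0.2484]
orientation: [-0.026, 3.141, -0.001]
contact_force: [0.0, -0.2, -0.6]
gripper_width: 0.0478
finger_force: 0.0
```

```bash
python3 - <<'E'
from loc import *
plan([0.539,0.1174,0.086],np.pi+.015)
shot("wrist","w8"); shot("scene","s8")
cv2.imwrite("pics/c8.png",np.hstack([cv2.resize(cv2.imread("pics/w8.png"),(400,300)),cv2.resize(cv2.imread("pics/s8.png"),(400,300))]))
E
```

```text
t 32.5 turn [-0.001  0.001  0.004] shift now-axes [0.0007 0.005  0.3248] goal-axes [0.0005 0.0048 0.3249]
```

View pics/c8.png

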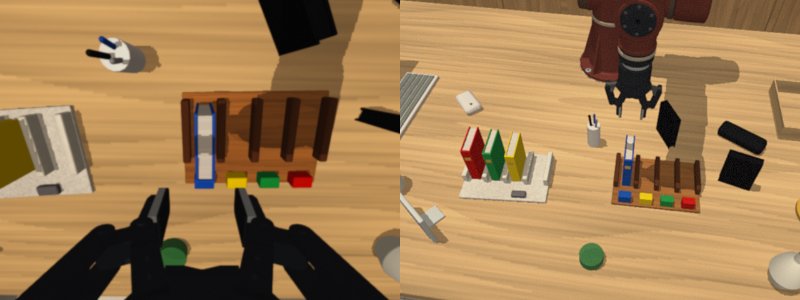

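Three books stand in the white rack; blue is straight below the gripper (205,145).

Emit:
apply_moves:
  plan:
    - {"translation": [0.0005,0.005,0.03],"fingers": 0.13,"delta_rot": [0,0,0]}
    - {"translation": [0,0,0.05],"fingers": 0.13,"delta_rot": [0,0,0]}
    - {"translation": [0,0,0.05],"fingers": 0.13,"delta_rot": [0,0,0]}
    - {"translation": [0,0,0.05],"fingers": 0.13,"delta_rot": [0,0,0]}
    - {"translation": [0,0,0.05],"fingers": 0.13,"delta_rot": [0,0,0]}
    - {"translation": [0,0,0.05],"fingers": 0.13,"delta_rot": [0,0,0]}
    - {"translation": [0,0,0.03],"fingers": 0.13,"delta_rot": [0,0,0]}
    - {"translation": [0,0,0.02],"fingers": 0.13,"delta_rot": [0,0,0]}
    - {"translation": [0,0,0],"fingers": 0.13,"delta_rot": [0,0,0]}
    - {"translation": [0,0,0],"fingers": 0,"delta_rot": [0,0,0]}
    - {"translation": [0,0,-0.002],"fingers": -0.15,"delta_rot": [0,0,0]}
    - {"translation": [0,0,-0.002],"fingers": -0.25,"delta_rot": [0,0,0]}
    - {"translation": [0,0,-0.003],"fingers": -0.35,"delta_rot": [0,0,0]}
    - {"translation": [0,0,-0.004],"fingers": -0.5,"delta_rot": [0,0,0]}
    - {"translation": [0,0,-0.004],"fingers": -0.7,"delta_rot": [0,0,0]}
    - {"translation": [0,0,-0.002],"fingers": -1,"delta_rot": [0,0,0]}
    - {"translation": [0,0,0],"fingers": -1,"delta_rot": [0,0,0]}

```text
time_s: 34.3
tool_pos: [0.539, 0.117, 0.0913]
orientation: [0.024, -3.141, 0.0]
contact_force: [0.2, -0.3, -3.3]
gripper_width: 0.0256
finger_force: 41.6
```

```bash
python3 - <<'E'
from loc import *
plan([*SLOT["blue"],0.25],np.pi+WY)
E
```

```text
t 34.3 turn [-0.    -0.    -0.126] shift now-axes [-0.0524 -0.5366 -0.3174] goal-axes [-0.0187 -0.5388 -0.3175]
```

Emit:
apply_moves:
  plan:
    - {"translation": [0,0,-0.02],"fingers": -1,"delta_rot": [0,0,0]}
    - {"translation": [0,0,-0.03],"fingers": -1,"delta_rot": [0,0,0]}
    - {"translation": [0,0,-0.05],"fingers": -1,"delta_rot": [0,0,0]}
    - {"translation": [0,0,-0.06],"fingers": -1,"delta_rot": [0,0,0]}
    - {"translation": [0,0,-0.06],"fingers": -1,"delta_rot": [0,0,0]}
    - {"translation": [0,0,-0.05],"fingers": -1,"delta_rot": [0,0,0]}
    - {"translation": [0,0,-0.03],"fingers": -1,"delta_rot": [0,0,-0.126]}
    - {"translation": [0,-0.04,-0.02],"fingers": -1,"delta_rot": [0,0,0]}
    - {"translation": [-0.004,-0.07,0],"fingers": -1,"delta_rot": [0,0,0]}
    - {"translation": [-0.005,-0.09,0],"fingers": -1,"delta_rot": [0,0,0]}
    - {"translation": [-0.005,-0.09,0],"fingers": -1,"delta_rot": [0,0,0]}
    - {"translation": [-0.005,-0.09,0],"fingers": -1,"delta_rot": [0,0,0]}
    - {"translation": [0,-0.08,0],"fingers": -1,"delta_rot": [0,0,0]}
    - {"translation": [0,-0.06,0],"fingers": -1,"delta_rot": [0,0,0]}
    - {"translation": [0,-0.02,0],"fingers": -1,"delta_rot": [0,0,0]}
    - {"translation": [0,0,0],"fingers": -1,"delta_rot": [0,0,0]}
    - {"translation": [0,0,0],"fingers": -1,"delta_rot": [0,0,0]}
    - {"translation": [0,0,0],"fingers": -1,"delta_rot": [0,0,0]}

```text
time_s: 36.1
tool_pos: [0.5697, -0.1501, 0.2518]
orientation: [-0.125, 3.139, -0.0]
contact_force: [-0.1, 0.2, -2.4]
gripper_width: 0.0258
finger_force: 41.7
```

```bash
python3 - <<'E'
from loc import *
plan([*SLOT["blue"],0.0913],np.pi+WY)
E
```

```text
t 36.1 turn [-0.     0.001  0.003] shift now-axes [ 0.0011 -0.0014  0.3211] goal-axes [ 0.001  -0.0014  0.3211]
```

Emit:
apply_moves:
  plan:
    - {"translation": [0.001,-0.0015,0.01],"fingers": -1,"delta_rot": [0,0,0]}
    - {"translation": [0,0,0.03],"fingers": -1,"delta_rot": [0,0,0]}
    - {"translation": [0,0,0.04],"fingers": -1,"delta_rot": [0,0,0]}
    - {"translation": [0,0,0.04],"fingers": -1,"delta_rot": [0,0,0]}
    - {"translation": [0,0,0.04],"fingers": -1,"delta_rot": [0,0,0]}
    - {"translation": [0,0,0.03],"fingers": -1,"delta_rot": [0,0,0]}
    - {"translation": [0,0,0.03],"fingers": -1,"delta_rot": [0,0,0]}
    - {"translation": [0,0,0.03],"fingers": -1,"delta_rot": [0,0,0]}
    - {"translation": [0,0,0.03],"fingers": -1,"delta_rot": [0,0,0]}
    - {"translation": [0,0,0.02],"fingers": -1,"delta_rot": [0,0,0]}
    - {"translation": [0,0,0.01],"fingers": -1,"delta_rot": [0,0,0]}
    - {"translation": [0,0,0],"fingers": -1,"delta_rot": [0,0,0]}
    - {"translation": [0,0,0.002],"fingers": -1,"delta_rot": [0,0,0]}
    - {"translation": [0,0,0.002],"fingers": -1,"delta_rot": [0,0,0]}
    - {"translation": [0,0,0.002],"fingers": -1,"delta_rot": [0,0,0]}
    - {"translation": [0,0,0.002],"fingers": -1,"delta_rot": [0,0,0]}
    - {"translation": [0,0,0.002],"fingers": -1,"delta_rot": [0,0,0]}
    - {"translation": [0,0,0],"fingers": -1,"delta_rot": [0,0,0]}

```text
time_s: 37.9
tool_pos: [0.5691, -0.1522, 0.0911]
orientation: [0.123, -3.139, -0.0]
contact_force: [0.1, 0.3, -3.1]
gripper_width: 0.0255
finger_force: 41.6
```

Emit:
apply_moves:
  plan:
    - {"translation": [0,0,0.001],"fingers": -1,"delta_rot": [0,0,0]}
    - {"translation": [0,0,0.001],"fingers": -1,"delta_rot": [0,0,0]}
    - {"translation": [0,0,0],"fingers": -1,"delta_rot": [0,0,0]}

```text
time_s: 38.2
tool_pos: [0.5691, -0.1522, 0.0902]
orientation: [0.123, -3.139, 0.0]
contact_force: [-0.3, 0.8, -2.8]
gripper_width: 0.0255
finger_force: 41.6
```

Emit:
apply_moves:
  plan:
    - {"translation": [0,0,0.001],"fingers": -1,"delta_rot": [0,0,0]}
    - {"translation": [0,0,0.001],"fingers": -1,"delta_rot": [0,0,0]}
    - {"translation": [0,0,0],"fingers": -1,"delta_rot": [0,0,0]}

```text
time_s: 38.5
tool_pos: [0.5691, -0.1522, 0.0892]
orientation: [0.123, -3.139, 0.0]
contact_force: [-0.7, -0.8, -2.9]
gripper_width: 0.0254
finger_force: 41.6
```

Emit:
apply_moves:
  plan:
    - {"translation": [0,0,0.001],"fingers": -1,"delta_rot": [0,0,0]}
    - {"translation": [0,0,0],"fingers": -1,"delta_rot": [0,0,0]}

```text
time_s: 38.7
tool_pos: [0.5691, -0.1522, 0.0887]
orientation: [0.123, -3.139, 0.0]
contact_force: [-0.2, 0.2, -2.6]
gripper_width: 0.0258
finger_force: 41.6
```

Emit:
apply_moves:
  plan:
    - {"translation": [0,0,0.001],"fingers": -1,"delta_rot": [0,0,0]}
    - {"translation": [0,0,0.001],"fingers": -1,"delta_rot": [0,0,0]}
    - {"translation": [0,0,0],"fingers": -1,"delta_rot": [0,0,0]}

```text
time_s: 39.0
tool_pos: [0.5691, -0.1522, 0.0877]
orientation: [0.123, -3.139, 0.0]
contact_force: [-0.7, 0.8, -3.9]
gripper_width: 0.0254
finger_force: 41.6
```

Emit:
apply_moves:
  plan:
    - {"translation": [0,0,0.001],"fingers": -1,"delta_rot": [0,0,0]}
    - {"translation": [0,0,0],"fingers": -1,"delta_rot": [0,0,0]}

```text
time_s: 39.2
tool_pos: [0.5692, -0.1522, 0.0874]
orientation: [-0.123, 3.139, -0.0]
contact_force: [-0.4, -0.6, -1.2]
gripper_width: 0.0257
finger_force: 41.9
```

Emit:
apply_moves:
  plan:
    - {"translation": [0,0,0.001],"fingers": -1,"delta_rot": [0,0,0]}
    - {"translation": [0,0,0.001],"fingers": -1,"delta_rot": [0,0,0]}
    - {"translation": [0,0,0],"fingers": -1,"delta_rot": [0,0,0]}

```text
time_s: 39.5
tool_pos: [0.5692, -0.1523, 0.0873]
orientation: [-0.123, 3.139, -0.001]
contact_force: [-4.1, 1.1, 6.7]
gripper_width: 0.0255
finger_force: 43.0
```

Blue is now standing on the floor; release and retreat, clear of the rack for a check.

Emit:
apply_moves:
  plan:
    - {"translation": [0,0,0],"fingers": -0.3,"delta_rot": [0,0,0]}
    - {"translation": [0,0,0],"fingers": -0.1,"delta_rot": [0,0,0]}
    - {"translation": [0,0,0],"fingers": 0.08,"delta_rot": [0,0,0]}
    - {"translation": [0,0,0],"fingers": 0.08,"delta_rot": [0,0,0]}
    - {"translation": [0,0,0],"fingers": 0.08,"delta_rot": [0,0,0]}
    - {"translation": [0,0,-0.02],"fingers": 0.08,"delta_rot": [0,0,0]}
    - {"translation": [0,0,-0.04],"fingers": 0.08,"delta_rot": [0,0,0]}
    - {"translation": [0,0,-0.06],"fingers": 0.08,"delta_rot": [0,0,0]}
    - {"translation": [0,0,-0.06],"fingers": 0.08,"delta_rot": [0,0,0]}
    - {"translation": [0,0,-0.06],"fingers": 0.08,"delta_rot": [0,0,0]}
    - {"translation": [0,0,-0.06],"fingers": 0.08,"delta_rot": [0,0,0]}
    - {"translation": [0,0.05,-0.02],"fingers": 0.08,"delta_rot": [0,0,0]}
    - {"translation": [0,0.09,0],"fingers": 0.08,"delta_rot": [0,0,0]}
    - {"translation": [0,0.09,0],"fingers": 0.08,"delta_rot": [0,0,0]}
    - {"translation": [0,0.09,0],"fingers": 0.08,"delta_rot": [0,0,0]}
    - {"translation": [0,0.09,0],"fingers": 0.08,"delta_rot": [0,0,0]}
    - {"translation": [0,0.09,0],"fingers": 0.08,"delta_rot": [0,0,0]}
    - {"translation": [0,0.09,0],"fingers": 0.08,"delta_rot": [0,0,0]}
    - {"translation": [0,0.05,0],"fingers": 0.08,"delta_rot": [0,0,0]}
    - {"translation": [0,0,0],"fingers": 0.08,"delta_rot": [0,0,0]}

```text
time_s: 41.5
tool_pos: [0.5435, 0.1699, 0.2471]
orientation: [-0.129, 3.138, 0.001]
contact_force: [-0.6, -0.8, -0.4]
gripper_width: 0.046
finger_force: 0.0
```

```bash
python3 - <<'E'
from loc import *
d=shot("top","t9"); shot("scene","s9"); hsv=cv2.cvtColor(d["img"],cv2.COLOR_RGB2HSV); S=hsv[...,1];V=hsv[...,2]
H=hsv[...,0].astype(int); im=d["img"].astype(int)
hue=dict(red=(H<6)|(H>174),green=(H>50)&(H<80),yellow=(H>23)&(H<33),blue=(H>100)&(H<130))
roi=np.zeros(S.shape,bool); roi[165:262,378:505]=1
ax=R.from_euler("z",WY).as_matrix()[:2,:2]
for n in TOP:
    b=max(blobs(cv2.morphologyEx((hue[n]&(S>130)&roi).astype(np.uint8),cv2.MORPH_CLOSE,np.ones((3,3))),30),key=len)
    # pages: pale pixels inside the hull of the covers
    hull=np.zeros(S.shape,np.uint8); cv2.fillConvexPoly(hull,cv2.convexHull(b.astype(np.int32)),1)
    pg=max(blobs((hull>0)&(S<70)&(V>90),20),key=len)
    p=cast(d,pg,TOP[n])[:,:2]; w=np.linalg.svd(p-p.mean(0),full_matrices=False)[2][0]
    print(n,len(pg),"rack xy",((p.mean(0)-WHITE)@ax).round(4),"yaw",(np.arctan(w[1]/w[0])-WY).round(3))
a=cv2.imread("pics/t9.png")[155:275,370:520]; b=cv2.imread("pics/s9.png")[180:340,80:280]
cv2.imwrite("pics/c9.png",np.hstack([cv2.resize(a,(400,320),interpolation=cv2.INTER_CUBIC),cv2.resize(b,(400,320),interpolation=cv2.INTER_CUBIC)]))
print(manip.get_obs()["tool_pos"],manip.get_obs()["time_s"])
E
```

```text
red 338 rack xy [-0.0037 -0.0912] yaw 0.012
green 276 rack xy [-0.0023 -0.0318] yaw -0.004
yellow 318 rack xy [-0.0035  0.0292] yaw 0.009
blue 323 rack xy [-0.0013  0.088 ] yaw -0.003
[0.54413318 0.16705957 0.24687025] 41.6
```

View pics/c9.png

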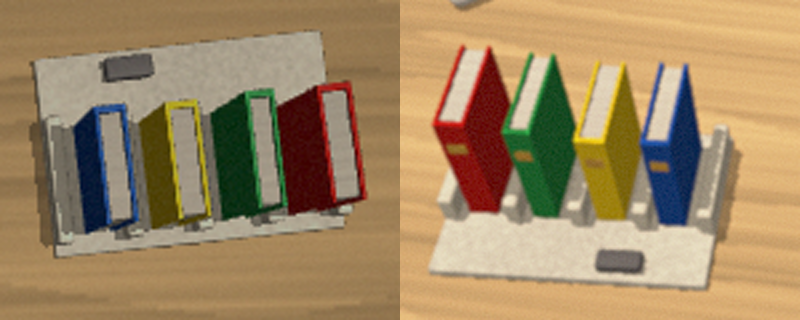

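All four books stand upright in the white rack. From left to right the order is blue, yellow, green, red, the mirror of the tabs. Each measures within 4 mm of its slot centre. Handing in.

```bash
python3 -c "
from station import ticket
print(ticket.sign_off())"
```

```text
the job is handed in; nothing more can be done
None
```

The job is handed in, with no verdict returned: all four books stand upright in the white rack in reverse order (blue, yellow, green, red from left to right), each measured within about 4 mm of its slot centre, after about 42 s of the 115 s allowed.

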